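# Lay out the styling station: each tool on its own pad

### The job

Set the salon station for the next client: lay the hair clipper, the small trimmer, the paddle brush and the tin of wax each flat on the pad cut to its outline, centred and with its head at the pad's head end so that it covers the grey inlay. The three long tools have heavy heads, so pick each up at its balance point and carry it level, and set everything down gently rather than dropping it.

Things in the scene. Friction and masses are not known exactly. Their poses are not given: they have to be found in the camera images.
- clipper_balance (a point): Hair clipper, 145 mm long, 34 high, about 0.3 kg: black tail 28 mm wide, aluminium body 44 wide with parallel sides (52 mm behind to 18 ahead of this point), heavy black head with steel toothed blade 46 wide. Point: its balance point (centre of mass), 17 mm up, 24 mm from mid-length towards the head; x axis to the head, z up.
- trimmer_balance (a point): Slim small trimmer, 125 mm long, 26 high, about 0.14 kg: white handle and heavy grey neck, both 28 mm wide, parallel sides to 28 mm ahead of this point, steel T-blade 40 wide. Point: its balance point (centre of mass), 13 mm up, 21 mm from mid-length towards the head; x axis to the head, z up.
- brush_balance (a point): Wooden paddle hairbrush, bristles up, 151 mm long, about 0.12 kg: heavy head 74 long, 56 wide, 16 thick, parallel sides (27 mm behind to 47 ahead of this point), 42 wide cushion, bristle tops 31 mm up; handle 18 wide. Point: its balance point (centre of mass), 8 mm up, 28 mm from mid-length towards the head; x axis to the head, z up.
- tin_center (a point): Round upright metal tin of hair wax, 60 mm diameter, 26 mm high, pale label on top, about 0.09 kg. Point: its centre, half-way up (13 mm); z up; its turn does not matter.
- pad_clipper: Fixed dark rubber pad, 3 mm thick, 8 mm larger all round than the clipper, grey felt inlay of the clipper's exact outline. 161 mm long, 44 (tail) and 62 wide (head). Origin: on the counter under the middle of its length; x axis along it to the blade end, z up. With the clipper in place its balance point is 24 mm from the origin along +x, x axes agreeing.
- pad_trimmer: Fixed dark rubber pad, 3 mm thick, 8 mm larger all round than the trimmer, grey felt inlay of the trimmer's exact outline. 141 mm long, 44 wide, 56 at the T end. Origin: on the counter under the middle of its length; x axis along it to the blade end, z up. With the trimmer in place its balance point is 21 mm from the origin along +x, x axes agreeing.
- pad_brush: Fixed dark rubber pad, 3 mm thick, 8 mm larger all round than the brush, grey felt inlay of the brush's exact outline. 167 mm long, 34 wide (handle) and 72 (head). Origin: on the counter under the middle of its length; x axis along it to the head end, z up. With the brush in place its balance point is 28 mm from the origin along +x, x axes agreeing.
- pad_tin: Fixed dark rubber pad, 3 mm thick, 8 mm larger all round than the tin, grey felt inlay of the tin's exact outline. 76 mm diameter. Origin: on the counter under its centre, z up. The tin belongs over the origin.

How it is judged:
By the outcome, as a careful person would: the job done as asked, in the order asked, and still so for the second after the job is handed in, with the robot touching nothing.
It also fails if it takes over 109 s, if anything falls off the work surface, if the arm or the gripper's body presses on something with over 40 N, if the wrist force passes 120 N, or if a joint passes its speed limit or range.

### The arm

A 6-joint arm with a two-finger parallel gripper is mounted at the origin on the work surface. World frame = base frame: x ahead of the robot, y to its left, z up, the work surface at z = 0. Lengths are in m, angles in degrees, forces in N, time in s.
With the tool pointing down it reaches from about 0.375 to 0.9 m from the base axis. Payload 3.1 kg.
Tool frame: the origin (TCP) lies on the centre line of the jaws, within the pads' length; the fingertips stand 25 mm ahead of it and the grasp point (between the pads) lies 6 mm ahead of it; y points along the fingers, x is the direction in which the jaws open and shut, and the axes are right-handed (so a half turn about y gives the same grasp; the last joint's range is limited). The gripper opens to 87 mm and grips with 3 to 60 N. Pads are 19 mm wide; open, the fingers measure 117 mm over their backs; the gripper's body (75 mm by 190 mm) begins 51 mm behind the grasp point.
Start: joints at [-86.259, 30.224, 82.088, -0, 67.689, -10.227], TCP at [0.151, -0.606, 0.248] pointing down, gripper open.
Joint ranges: [-176.69, 176.69], [-43.24, 126.21], [12.49, 139.97], [-82, 262], [0, 151.66], [-163.58, 163.58]. Speed limits (degrees/s): [159.86, 159.86, 180, 180, 180, 180].

### API

Orientations are given as a 3x3 rotation matrix whose columns are the frame's x, y, z axes.
In Python, from rig import * gives the robot as it stands.
- The arm moves only by the tool play_rows, never from a script. Its argument "commands" is a list of rows, each a list of 2 entries, a list of its own where there are three numbers: the shift along the world's x, y, z in m, then the turn, a rotation vector about the world's x, y, z in rad. A call has 1 to 10 rows; each row is the pose to reach, as a shift and turn from the pose commanded when the call began; what a row does not reach only later rows make up. A row lasts 1/8 s, in which the tool goes at most 62.5 mm and 10.7 degrees, less where a joint would pass 70% of its speed; a pose out of reach is approached as far as the arm can. A call with a gripper value outside its range is refused whole. "gripper" is the finger opening in m, from 0 to 0.087, set as the call begins (left out, the last holds). The fingers move at their own pace and stop on an object; the grip force is fixed at half the most. Time passes only in rows, so rows that repeat a pose let the fingers close. It gives the time, the measured TCP pose, the force and the opening at its end, in the units of the state.
- read_state(): the state, without advancing time (a new reading comes with each control period).
- capture(name): name is "side" or "top" or "wrist"; returns a dict with "frame" (420x560x3 uint8, red, green, blue), "depth" (420x560 float32, m along the optical axis (not along the pixel's ray), 0 where there is no reading), "mtx" (3x3 intrinsics, pixels), "cam_to_world" (4x4, takes a point from camera to world coordinates); the wrist camera has in their place "hand_eye" (4x4, takes a point from camera to tool coordinates, whose origin is the TCP and whose axes are the tool frame's). Camera axes: x right, y down, z forward; pixel columns grow to the right and rows downward; lengths in m; the calibration is good to about 2 mm. The wrist camera is an equidistant fisheye: a pixel r from the principal point sees the ray r / f radians off the axis. A picture is of the moment at which its call begins: read the wrist's pose just before it.
- hand_in(): hands the job in, once; it reports no verdict.
The state is a dict: "time_s": time; "joint_positions": joint angles; "qvel": joint speeds; "tau": joint torques, N m; "position": TCP position; "tcp_rot": TCP orientation; "force": force on the tool from outside, world axes, zero at the start; "moment": the same for the moment, N m; "opening": opening from 0.0 (shut) to 1.0 (fully open).
Only numpy, scipy, OpenCV 4.12 (cv2) and the standard library are available. Lean on these libraries where they do the work, as an engineer would, in place of code of your own. Each camera call takes 0.05 s, during which the arm holds its last target. There are 200 camera calls.

## Working session

There is one attempt and no reset: what is moved stays moved. The work goes in short steps, Python scripts to look and compute and a tool call to move; the robot and the scene stay as the last step left them, time stands still between calls to the robot, and variables do not carry over. Pictures are saved under pics/ and viewed, about 12 in all and at most 16, crops included, and the job is handed in when it is done.

Besides the shell and the picture viewer there is one more tool, called after "Request:" as name([rows], argument=value, ...), one row to a line, values as JSON. play_rows: Moves the arm, as the interface text tells. Its arguments: {"type":"object","properties":{"commands":{"type":"array"},"gripper":{"type":"number"}},"required":["commands"]}

```bash
ls; mkdir -p pics
python3 - <<'E'
from rig import *
import cv2,numpy as np,pickle
s=read_state();print(s)
for n in("top","side"):
    c=capture(n);cv2.imwrite(f"pics/{n}0.png",c["frame"][:,:,::-1]);pickle.dump(c,open(f"{n}0.pkl","wb"))
    print(n,c["mtx"],c["cam_to_world"])
E
```

```text
pics
{'time_s': 0.0, 'joint_positions': array([-8.62584334e+01,  3.02805751e+01,  8.21547617e+01, -2.16082305e-04,
        6.76897890e+01, -1.02275096e+01]), 'qvel': array([-0.02883088, -0.05540617, -0.06263735,  0.01913554,  0.00547467,
        0.04929146]), 'tau': array([ 1.16211584e-03, -4.40039527e+01, -1.76590222e+01,  6.32795342e-02,
        5.82122756e-02, -1.72785717e-04]), 'position': array([ 0.15085489, -0.60583207,  0.24656335]), 'tcp_rot': array([[ 2.41399408e-01, -1.45991787e-04,  9.70425837e-01],
       [-9.70423467e-01,  2.17897245e-03,  2.41399146e-01],
       [-2.14977346e-03, -9.99997615e-01,  3.84328803e-04]]), 'force': array([-0.09040773,  0.46929159,  1.07298551]), 'moment': array([-0.00179851, -0.01215508,  0.02847144]), 'opening': 1.0025712925337684}
top [[489.54392964   0.         285.10761025]
 [  0.         489.54392964 206.64162483]
 [  0.           0.           1.        ]] [[ 0.0219656  -0.99393438  0.10775878  0.40386551]
 [-0.99947957 -0.01928459  0.0258591  -0.01011232]
 [-0.02362417 -0.10827071 -0.99384071  1.23186331]
 [ 0.          0.          0.          1.        ]]
side [[515.47040496   0.         276.25481613]
 [  0.         515.47040496 216.19741971]
 [  0.           0.           1.        ]] [[ 9.21161172e-01 -2.73209492e-01  2.77161809e-01  2.39194402e-01]
 [-3.89181291e-01 -6.46420939e-01  6.56260537e-01 -7.09111425e-01]
 [-1.33411148e-04 -7.12387916e-01 -7.01785893e-01  7.89570483e-01]
 [ 0.00000000e+00  0.00000000e+00  0.00000000e+00  1.00000000e+00]]
```

View pics/top0.png

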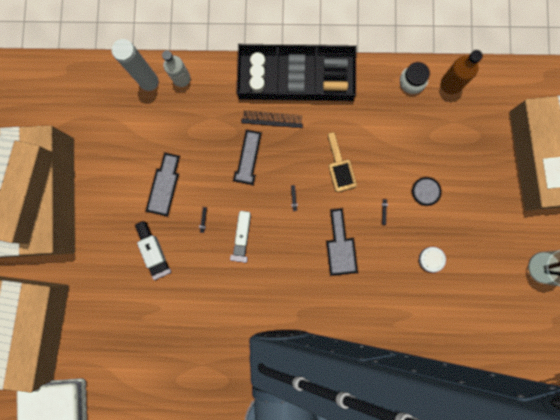

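View pics/side0.png

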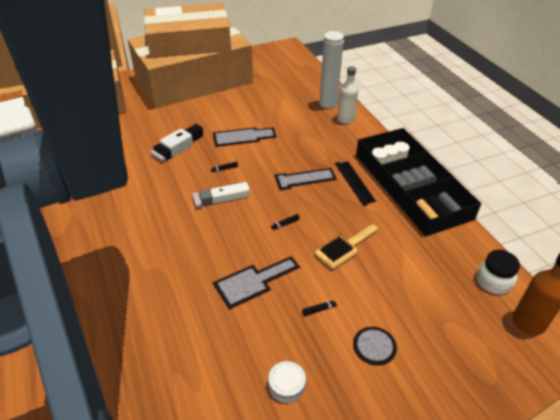

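```bash
cat > h.py <<'E'
import numpy as np,cv2,pickle
from rig import *
def cast(c,uv,z):
    uv=np.asarray(uv,float).reshape(-1,2);M=c["cam_to_world"]
    d=np.c_[uv,np.ones(len(uv))]@np.linalg.inv(c["mtx"]).T@M[:3,:3].T
    o=M[:3,3];return (o+d*((z-o[2])/d[:,2])[:,None])
def heights(c):
    h,w=c["depth"].shape;v,u=np.mgrid[:h,:w]
    p=np.c_[u.ravel(),v.ravel(),np.ones(h*w)]@np.linalg.inv(c["mtx"]).T*c["depth"].reshape(-1,1)
    P=p@c["cam_to_world"][:3,:3].T+c["cam_to_world"][:3,3];return P.reshape(h,w,3)
E
python3 - <<'E'
from h import *
c=pickle.load(open("top0.pkl","rb"));f=c["frame"];P=heights(c)
hsv=cv2.cvtColor(f,cv2.COLOR_RGB2HSV)
m=((hsv[...,1]<120)|(hsv[...,2]<60)).astype(np.uint8)
roi=np.zeros_like(m);roi[110:290,110:460]=1
m|=((P[...,2]>0.012)).astype(np.uint8)
m&=roi
n,l,st,ce=cv2.connectedComponentsWithStats(m)
for i in range(1,n):
    if st[i,4]<40: continue
    uv=np.argwhere(l==i)[:,::-1]
    w=cast(c,uv,0.01)[:,:2];rc=cv2.minAreaRect(w.astype(np.float32))
    z=P[...,2][l==i]
    print(ce[i].round(),st[i,4],w.mean(0).round(3),"rect",np.round(rc[0],3),np.round(rc[1],3),round(rc[2],1),"z",np.percentile(z,[10,50,90,98]).round(3))
w=P[200:230,260:280,2];print("wood z",np.median(w),w.std())
w=capture("wrist");pickle.dump(w,open("w0.pkl","wb"));print(w["mtx"],w["hand_eye"])
cr=cv2.resize(f[110:290,110:460],None,fx=2.28,fy=2.28,interpolation=cv2.INTER_CUBIC)
cv2.imwrite("pics/topcrop.png",cr[:,:,::-1]);cv2.imwrite("pics/w0.png",w["frame"][:,:,::-1])
E
```

```text
[272. 122.] 303 [0.753 0.061] rect [0.754 0.06 ] [0.155 0.02 ] 83.6 z [0.002 0.006 0.009 0.011]
[248. 158.] 859 [0.66  0.119] rect [0.663 0.118] [0.052 0.136] 79.7 z [0.001 0.004 0.008 0.01 ]
[341. 169.] 772 [ 0.636 -0.117] rect [ 0.656 -0.111] [0.15  0.055] 17.2 z [0.014 0.018 0.024 0.033]
[163. 186.] 1240 [0.584 0.332] rect [0.59  0.331] [0.057 0.156] 78.2 z [0.001 0.004 0.008 0.01 ]
[426. 191.] 626 [ 0.583 -0.331] rect [ 0.584 -0.33 ] [0.068 0.07 ] 1.1 z [0.001 0.004 0.007 0.009]
[293. 198.] 119 [0.559 0.001] rect [ 0.56 -0.  ] [0.063 0.015] 1.2 z [0.004 0.01  0.014 0.017]
[384. 211.] 109 [ 0.53  -0.226] rect [ 0.529 -0.227] [0.063 0.012] 0.0 z [0.004 0.01  0.014 0.015]
[203. 220.] 113 [0.498 0.228] rect [0.5   0.229] [0.016 0.063] 89.3 z [0.006 0.01  0.015 0.016]
[341. 247.] 1290 [ 0.437 -0.118] rect [ 0.452 -0.116] [0.164 0.067] 7.9 z [0.001 0.004 0.007 0.01 ]
[241. 237.] 712 [0.458 0.13 ] rect [0.461 0.129] [0.046 0.129] 83.2 z [0.003 0.025 0.029 0.032]
[151. 252.] 1110 [0.417 0.354] rect [0.422 0.358] [0.152 0.055] 26.7 z [0.014 0.032 0.037 0.039]
[432. 259.] 602 [ 0.413 -0.344] rect [ 0.414 -0.344] [0.064 0.067] 1.2 z [0.004 0.026 0.029 0.032]
wood z 0.0005672154291871401 0.08687141250657741
[[325.1922621    0.         281.94571193]
 [  0.         325.1922621  205.12542442]
 [  0.           0.           1.        ]] [[ 9.99999388e-01 -4.86427787e-05 -1.10513024e-03 -1.74550543e-03]
 [ 1.04764514e-03 -2.79081875e-01  9.60266739e-01 -1.36834518e-01]
 [-3.55131863e-04 -9.60267309e-01 -2.79081653e-01  7.75867566e-02]
 [ 0.00000000e+00  0.00000000e+00  0.00000000e+00  1.00000000e+00]]
```

View pics/topcrop.png

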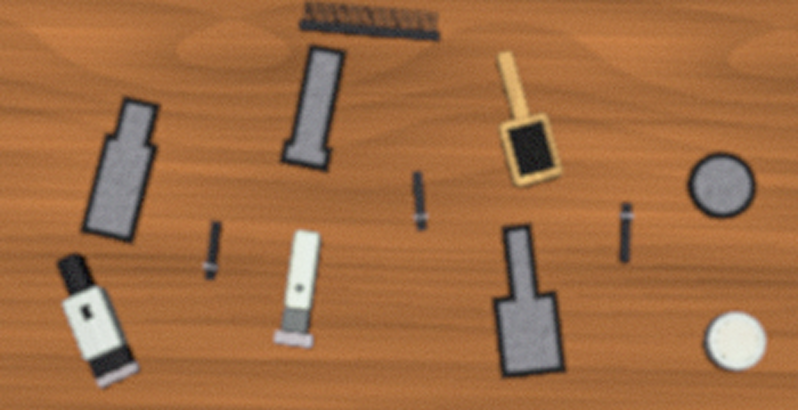

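View pics/w0.png

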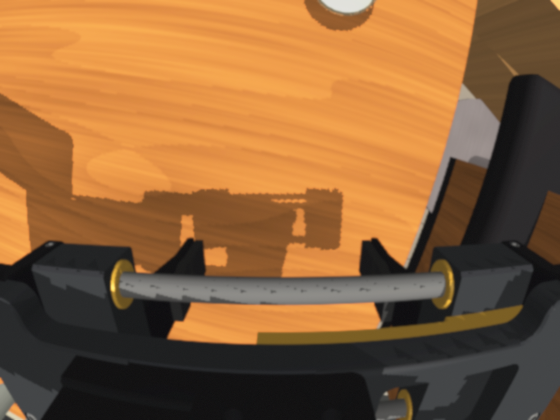

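Request:
play_rows([
  [[0.05,0.035,0],[0,0,0]],
  [[0.1,0.07,0],[0,0,0]],
  [[0.15,0.11,0],[0,0,0]],
  [[0.2,0.145,0],[0,0,0]],
  [[0.25,0.18,0],[0,0,0]],
  [[0.28,0.23,0],[0,0,0]],
  [[0.3,0.285,0],[0,0,0]],
  [[0.3,0.345,0],[0,0,0]],
  [[0.3,0.405,0],[0,0,0]],
  [[0.3,0.465,0],[0,0,0]],
])

```text
time_s: 1.4
position: [0.4506, -0.1395, 0.2474]
tcp_rot: [[0.241, 0.0, 0.971], [-0.971, 0.0, 0.241], [-0.0, -1.0, 0.0]]
force: [0.8, 0.6, -0.8]
opening: 1.002
```

Request:
play_rows([
  [[0,0.06,-0.01],[0,0,0]],
  [[0,0.12,-0.025],[0,0,0.05]],
  [[0,0.18,-0.04],[0,0,0.1]],
  [[0,0.24,-0.055],[0,0,0.15]],
  [[-0.01,0.3,-0.07],[0,0,0.2]],
  [[-0.02,0.36,-0.085],[0,0,0.2]],
  [[-0.02,0.42,-0.1],[0,0,0.2]],
  [[-0.025,0.47,-0.11],[0,0,0.2]],
  [[-0.03,0.49,-0.11],[0,0,0.2]],
  [[-0.03,0.49,-0.11],[0,0,0.2]],
])

```text
time_s: 2.65
position: [0.4202, 0.3497, 0.1371]
tcp_rot: [[0.432, -0.0, 0.902], [-0.902, -0.0, 0.432], [0.0, -1.0, -0.0]]
force: [0.7, 0.4, 0.5]
opening: 1.0
```

```bash
cat >> h.py <<'E'
def wcap(name):
    s=read_state();w=capture("wrist");w["R"]=s["tcp_rot"];w["p"]=s["position"]
    cv2.imwrite(f"pics/{name}.png",w["frame"][:,:,::-1]);pickle.dump(w,open(name+".pkl","wb"))
    print(s["time_s"],s["position"].round(4),"yaw",np.degrees(np.arctan2(s["tcp_rot"][1,2],s["tcp_rot"][0,2])).round(2),"j",s["joint_positions"].round(1),"F",s["force"].round(1),"op",s["opening"]*87);return w
def wcast(w,uv,z):
    uv=np.asarray(uv,float).reshape(-1,2);K=w["mtx"]
    q=(uv-[K[0,2],K[1,2]])/K[0,0];r=np.linalg.norm(q,axis=1);k=np.sin(r)/np.maximum(r,1e-9)
    d=np.c_[q*k[:,None],np.cos(r)];H=w["hand_eye"]
    d=d@H[:3,:3].T@w["R"].T;o=w["R"]@H[:3,3]+w["p"]
    return (o+d*((z-o[2])/d[:,2])[:,None])
E
python3 -c "
from h import *
wcap('w1')"
```

```text
2.65 [0.4202 0.3497 0.1371] yaw 25.61 j [28.1 33.3 99.  -0.  47.7 92.5] F [0.7 0.4 0.5] op 86.96291254878021
```

View pics/w1.png

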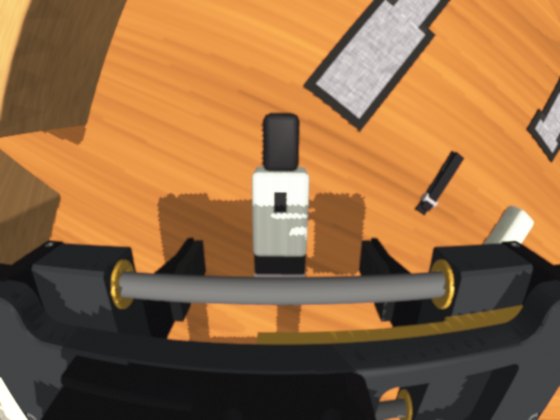

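Run:
```python
from h import *
w=pickle.load(open("w1.pkl","rb"));f=w["frame"].astype(int)
hsv=cv2.cvtColor(w["frame"],cv2.COLOR_RGB2HSV)
m=(hsv[...,1]<60)&(hsv[...,2]>110)
for r in (175,185,195,215,225,235,245,250):
    c=np.where(m[r,240:320])[0]+240;print(r,c.min(),c.max())
print(hsv[105:125,281,2],hsv[160:180,290,2],hsv[248:282,282,2])
L=[];
ax=np.array([-w["R"][0,2],-w["R"][1,2]]);jx=w["R"][:2,0]
for n,uv,z in (("tailend",(281,113),.03),("step",(281,168),.034),("headb",(281,256),.034),("l1",(253,180),.034),("r1",(308,180),.034),("l2",(254,245),.034),("r2",(308,245),.034)):
    p=wcast(w,uv,z)[0,:2];d=p-w["p"][:2];print(n,p.round(4),"along",(d@ax).round(4),"jaw",(d@jx).round(4))
```

```text
175 253 307
185 253 308
195 253 307
215 253 307
225 253 306
235 253 306
245 253 305
250 254 305
[226 224 220 212 204 199 187 151  97  54  46  52  60  66  71  76  78  78
  77  77] [ 56  56  55  54  54  53  51  48  44  42  66 121 182 226 244 249 251 253
 253 253] [178 178 179 178 177 173 158 128  85  47  30  28  28  27  28  28  28  27
  27  26  28  27  28  29  29  46  79 108 110  90  75  77  86  93]
tailend [0.4895 0.3857] along -0.078 jaw -0.0025
step [0.4526 0.368 ] along -0.0371 jaw -0.0025
headb [0.3877 0.337 ] along 0.0348 jaw -0.0026
l1 [0.4352 0.3831] along -0.028 jaw -0.0236
r1 [0.4531 0.3457] along -0.0279 jaw 0.0179
l2 [0.3871 0.3607] along 0.0251 jaw -0.0242
r2 [0.4058 0.3216] along 0.0251 jaw 0.0191
```

Request:
play_rows([
  [[0.04,0,0],[0,0,-0.15]],
  [[0.09,-0.01,0],[0,0,-0.3]],
  [[0.14,-0.015,0],[0,0,-0.45]],
  [[0.17,-0.02,0],[0,0,-0.6]],
  [[0.17,-0.02,0],[0,0,-0.65]],
  [[0.17,-0.02,0],[0,0,-0.65]],
  [[0.17,-0.02,0],[0,0,-0.65]],
])

```text
time_s: 3.58
position: [0.5906, 0.3275, 0.1376]
tcp_rot: [[-0.205, -0.001, 0.979], [-0.979, -0.0, -0.205], [0.001, -1.0, -0.001]]
force: [0.3, 0.3, -0.1]
opening: 1.003
```

```bash
python3 -c "
from h import *
wcap('w2')"
```

```text
3.575 [0.5906 0.3275 0.1376] yaw -11.83 j [ 19.5  41.3  79.4  -0.   59.3 121.4] F [ 0.3  0.3 -0.1] op 87.25008686688611
```

View pics/w2.png

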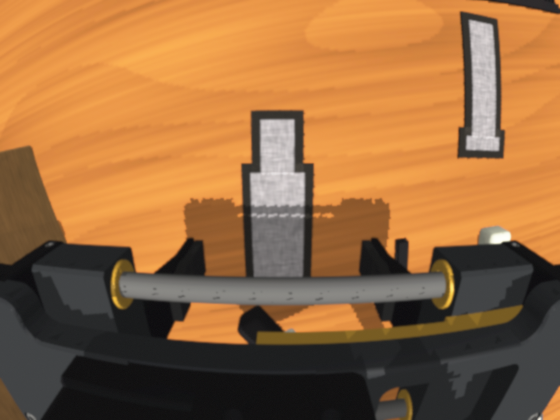

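```bash
cat >> h.py <<'E'
def rel(w,pts,zs):
    ax=-w["R"][:2,2];jx=w["R"][:2,0];out=[]
    for uv,z in zip(pts,zs):
        d=wcast(w,uv,z)[0,:2]-w["p"][:2];out.append((d@ax,d@jx))
    return np.array(out)
def edges(v,t):  # subpixel crossings of level t
    v=np.asarray(v,float);i=np.where((v[:-1]-t)*(v[1:]-t)<0)[0]
    return (i+(t-v[i])/(v[i+1]-v[i])).round(1)
E
python3 - <<'E'
from h import *
w=pickle.load(open("w2.pkl","rb"));V=cv2.cvtColor(w["frame"],cv2.COLOR_RGB2HSV)[...,2]
for r in (130,145,155,180,190,240,260): print(r,edges(V[r,225:330],70)+225, edges(V[r,225:330],120)+225)
for c in (270,280,290): print(c,edges(V[95:200,c],110)+95)
for c in (247,308): print(c,edges(V[145:190,c],110)+145)
E
```

```text
130 [252.2 258.2 295.5 301.6] [251.1 259.6 294.2 302.6]
145 [252.5 258.3 295.6 301.6] [251.5 259.5 294.4 302.7]
155 [252.8 258.4 295.4 301.5] [251.7 259.8 294.  302.6]
180 [243.  248.3 305.8 311.4] [242.  249.5 304.6 312.5]
190 [243.2 248.5 305.7 311.1] [242.2 249.9 304.5 312. ]
240 [244.2 251.5 303.6 310.7] [242.9 291.5 301.3 311.9]
260 [245.3 252.3 302.9 310.2] [244.1 261.8 273.3 279.5 311.5]
270 [110.6 118.4]
280 [110.4 118.5]
290 [110.4 118.4]
247 [163.7]
308 [163.5]
```

Run:
```python
from h import *
w=pickle.load(open("w2.pkl","rb"))
P=[(280,110.5),(280,118.4),(247,163.6),(251.8,130),(302.0,130),(252.5,155),(302,155),(242.5,180),(312,180),(244.6,260),(310.8,260)]
print((rel(w,P,[.003]*len(P))*1000).round(1))
w=pickle.load(open("w1.pkl","rb"))
P=[(281,112),(281,171.5),(281,256),(252.5,180),(308,180),(253.5,245),(306.5,245)]
for z in (.026,.034): print((rel(w,P,[z]*len(P))*1000).round(1))
```

```text
[[-78.7  -3.8]
 [-72.1  -3.8]
 [-34.2 -31.8]
 [-62.6 -27.2]
 [-62.5  14.4]
 [-41.5 -27. ]
 [-41.4  14.6]
 [-20.  -36. ]
 [-20.   23.5]
 [ 55.4 -36.9]
 [ 55.3  24.5]]
[[-78.8  -2.5]
 [-33.   -2.5]
 [ 38.6  -2.6]
 [-26.3 -24.7]
 [-26.3  18.5]
 [ 28.6 -25.4]
 [ 28.6  18.6]]
[[-78.8  -2.4]
 [-34.4  -2.5]
 [ 34.8  -2.6]
 [-28.  -24. ]
 [-27.9  17.9]
 [ 25.2 -24.6]
 [ 25.1  17.9]]
```

Request:
play_rows([
  [[-0.04,0.005,0],[0,0,0.15]],
  [[-0.09,0.01,0],[0,0,0.3]],
  [[-0.14,0.017,0],[0,0,0.45]],
  [[-0.18,0.017,0],[0,0,0.6]],
  [[-0.1865,0.0173,0],[0,0,0.65]],
  [[-0.1865,0.0173,-0.01],[0,0,0.65]],
  [[-0.1865,0.0173,-0.04],[0,0,0.65]],
  [[-0.1865,0.0173,-0.07],[0,0,0.65]],
  [[-0.1865,0.0173,-0.095],[0,0,0.65]],
  [[-0.1865,0.0173,-0.1095],[0,0,0.65]],
])

```text
time_s: 4.88
position: [0.4046, 0.3455, 0.0263]
tcp_rot: [[0.428, -0.001, 0.904], [-0.904, -0.001, 0.428], [0.0, -1.0, -0.001]]
force: [0.6, 0.5, 0.2]
opening: 0.998
```

Request:
play_rows([
  [[0,0,0],[0,0,0]],
  [[0,0,0],[0,0,0]],
])

```text
time_s: 5.12
position: [0.4049, 0.3459, 0.0283]
tcp_rot: [[0.429, 0.001, 0.903], [-0.903, 0.0, 0.429], [-0.0, -1.0, 0.001]]
force: [0.5, -0.1, 0.3]
opening: 1.0
```

```bash
python3 -c "
from h import *
wcap('w3')"
```

```text
5.125 [0.4049 0.3459 0.0283] yaw 25.41 j [ 28.5  43.6 103.8  -0.   32.6  93.1] F [ 0.5 -0.1  0.3] op 86.98432551389973
```

View pics/w3.png

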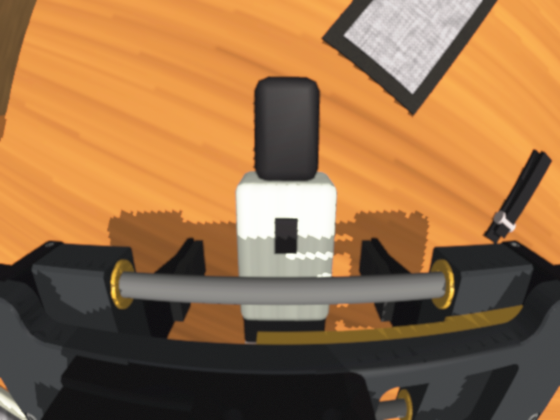

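Run:
```python
from h import *
w=pickle.load(open("w3.pkl","rb"))
P=[(287,77),(287,176),(287,319),(237.5,200),(335.5,200),(240,305),(333,305)]
for z in (.026,.034): print((rel(w,P,[z]*len(P))*1000).round(1))
```

```text
[[-93.5   0.5]
 [-50.7   0.5]
 [ 24.1   0.9]
 [-39.9 -21.5]
 [-39.9  22.3]
 [ 15.5 -23.1]
 [ 15.7  24.4]]
[[-92.6   0.3]
 [-52.3   0.4]
 [ 18.2   0.8]
 [-42.1 -20.4]
 [-42.1  20.9]
 [ 10.1 -21.8]
 [ 10.3  22.9]]
```

Request:
play_rows([
  [[0,0,0],[0,0,0]],
  [[0,0,0],[0,0,0]],
  [[0,0,0],[0,0,0]],
  [[0,0,0],[0,0,0]],
  [[0,0,0],[0,0,0]],
  [[0,0,0],[0,0,0]],
], gripper=0.03)

```text
time_s: 5.92
position: [0.4044, 0.3457, 0.0281]
tcp_rot: [[0.43, 0.0, 0.903], [-0.903, -0.0, 0.43], [0.0, -1.0, -0.0]]
force: [-0.7, -0.2, -0.0]
opening: 0.507
```

Request:
play_rows([
  [[0,0,0.01],[0,0,0]],
  [[0,0,0.03],[0,0,0]],
  [[0.01,0,0.05],[0,0,-0.08]],
  [[0.04,0,0.06],[0,0,-0.2]],
  [[0.08,-0.003,0.06],[0,0,-0.35]],
  [[0.12,-0.006,0.06],[0,0,-0.5]],
  [[0.15,-0.0068,0.06],[0,0,-0.62]],
  [[0.1638,-0.0068,0.05],[0,0,-0.65]],
  [[0.1638,-0.0068,0.03],[0,0,-0.65]],
  [[0.1638,-0.0068,0.02],[0,0,-0.65]],
])

```text
time_s: 7.18
position: [0.5645, 0.3383, 0.0452]
tcp_rot: [[-0.203, -0.007, 0.979], [-0.979, -0.002, -0.203], [0.004, -1.0, -0.006]]
force: [0.3, 0.3, -2.5]
opening: 0.503
```

Request:
play_rows([
  [[0,0,-0.006],[0,0,0]],
  [[0,0,-0.011],[0,0,0]],
  [[0,0,-0.011],[0,0,0]],
])

```text
time_s: 7.55
position: [0.5678, 0.3391, 0.0369]
tcp_rot: [[-0.204, -0.001, 0.979], [-0.979, -0.0, -0.204], [0.0, -1.0, -0.0]]
force: [-0.5, 0.3, -3.1]
opening: 0.5
```

```bash
python3 -c "
from h import *
wcap('w4')"
```

```text
7.55 [0.5678 0.3391 0.0369] yaw -11.79 j [ 21.2  48.3  84.    0.   47.7 123. ] F [-0.5  0.3 -3.1] op 43.4883397182031
```

View pics/w4.png

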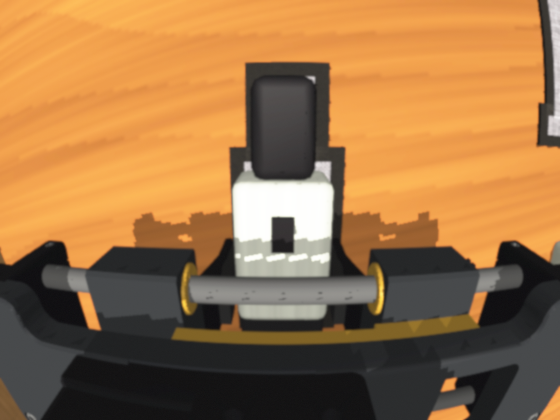

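Run:
```python
from h import *
w=pickle.load(open("w4.pkl","rb"));V=cv2.cvtColor(w["frame"],cv2.COLOR_RGB2HSV)[...,2]
for r in (70,90,110,130): print(r,edges(V[r,225:350],130)+225)
for r in (160,170,190,205,240): print(r,edges(V[r,215:360],110)+215)
for c in (262,284,300): print(c,edges(V[50:200,c],130)+50)
P=[(287,63),(237,148.5),(338,148.5),(246,100),(329,100),(231,190),(344,190)]
print((rel(w,P,[.003]*len(P))*1000).round(1))
P=[(284,77),(284,176),(284,321),(233.5,205),(333,205)]
z=w["p"][2]+.006;print((rel(w,P,[z]*len(P))*1000).round(1))
```

```text
70 [245.4 328.7]
90 [245.4 328.6]
110 [245.6 328.2]
130 [246. 328.]
160 [230.2 343.5]
170 [230.6 243.2 252.  313.5 330.8 343.3]
190 [333.9 342.3]
205 [333.  341.6]
240 [224.1 233.8 271.3 293.3 330.7 340.8]
262 [ 62.3 179.5]
284 [ 62.  179.9]
300 [ 62.1 180. ]
[[-103.2    0.5]
 [ -58.2  -25.9]
 [ -58.3   27.6]
 [ -83.8  -20.8]
 [ -83.9   22.3]
 [ -35.6  -29.9]
 [ -35.6   31.7]]
[[-91.3  -1.3]
 [-51.1  -1.3]
 [ 20.6  -1.1]
 [-38.7 -22.6]
 [-38.7  19.4]]
```

Request:
play_rows([
  [[-0.0004,-0.0021,0],[0,0,0]],
  [[-0.0004,-0.0021,-0.002],[0,0,0]],
  [[-0.0004,-0.0021,-0.004],[0,0,0]],
  [[-0.0004,-0.0021,-0.005],[0,0,0]],
  [[-0.0004,-0.0021,-0.005],[0,0,0]],
])

```text
time_s: 8.22
position: [0.5677, 0.3369, 0.0319]
tcp_rot: [[-0.205, -0.0, 0.979], [-0.979, -0.0, -0.205], [0.0, -1.0, -0.0]]
force: [-0.4, -0.8, -2.4]
opening: 0.503
```

Request:
play_rows([
  [[0,0,-0.0006],[0,0,0]],
  [[0,0,-0.0012],[0,0,0]],
  [[0,0,-0.0012],[0,0,0]],
])

```text
time_s: 8.6
position: [0.5679, 0.3369, 0.0311]
tcp_rot: [[-0.205, 0.0, 0.979], [-0.979, 0.0, -0.205], [-0.0, -1.0, 0.0]]
force: [-1.3, 0.6, -0.7]
opening: 0.5
```

Request:
play_rows([
  [[0,0,0],[0,0,0]],
  [[0,0,0],[0,0,0]],
  [[0,0,0],[0,0,0]],
  [[0,0,0],[0,0,0]],
  [[0,0,0.015],[0,0,0]],
  [[0,0,0.04],[0,0,0]],
  [[0.01,-0.005,0.08],[0,0,0]],
  [[0.0225,-0.009,0.106],[0,0,0]],
  [[0.0225,-0.009,0.106],[0,0,0]],
  [[0.0225,-0.009,0.106],[0,0,0]],
], gripper=0.08)

```text
time_s: 9.85
position: [0.589, 0.3277, 0.1362]
tcp_rot: [[-0.205, -0.002, 0.979], [-0.979, -0.001, -0.205], [0.001, -1.0, -0.002]]
force: [-0.4, -1.3, -0.1]
opening: 0.922
```

Run:
```python
from h import *
w=wcap('w5')
cr=w["frame"][90:290,200:360];cv2.imwrite("pics/w5c.png",cv2.resize(cr,None,fx=3,fy=3,interpolation=cv2.INTER_CUBIC)[:,:,::-1])
V=cv2.cvtColor(w["frame"],cv2.COLOR_RGB2HSV)[...,2]
for r in (115,125,140,155): print(r,edges(V[r,225:350],130)+225)
for r in (170,180,190,220,250): print(r,edges(V[r,215:360],110)+215)
for c in (268,280,290): print(c,edges(V[95:280,c],130)+95)
```

```text
9.85 [0.589  0.3277 0.1362] yaw -11.82 j [ 19.6  41.3  79.6   0.   59.2 121.4] F [-0.4 -1.3 -0.1] op 80.19215899689503
115 [250.7 302.6]
125 [250.6 302.7]
140 [251.  302.6]
155 [251.2 302.8]
170 [241.5 296.2 302.6 312.6]
180 [241.8 249.5 265.8 287.8 304.6 312.5]
190 [242.  246.3 305.5 312. ]
220 [242.1 247.4 269.8 281.8 304.2 312.4]
250 [243.7 249.1 302.8 311.6 354.1]
268 [108.1 116.8 120.7 180.4 264.2]
280 [108.1 116.9 120.5 180.5 201.8 222.  264.2]
290 [108.1 116.8 122.  180.1 264.2]
```

View pics/w5c.png

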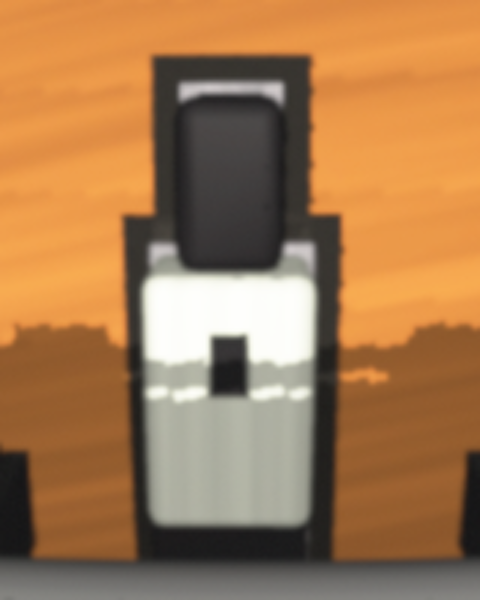

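Run:
```python
from h import *
w=pickle.load(open("w5.pkl","rb"));V=cv2.cvtColor(w["frame"],cv2.COLOR_RGB2HSV)[...,2]
print(V[104:126,280],V[158:186,252],V[158:186,302])
P=[(280,108.1),(280,116.8),(280,120.5),(252,162),(252,171),(252,176)]
print((rel(w,P,[.003]*len(P))*1000).round(1))
P=[(280,180.5),(280,264.2)]
print((rel(w,P,[.037]*len(P))*1000).round(1))
```

```text
[233 233 229 202 137  78  57  55  56  56  56  60  86 136 178 186 160 105
  54  40  44  50] [ 79  85  86  76  64  62  65  66  67  68  69  77 108 152 186 200 198 186
 169 156 151 152 159 182 218 240 249 252] [104 111 103  82  65  61  60  61  64  66  66  78 115 162 193 203 203 198
 187 173 162 156 152 156 177 209 230 239]
[[-80.5  -3.7]
 [-73.3  -3.7]
 [-70.2  -3.7]
 [-35.6 -27.3]
 [-27.9 -27.4]
 [-23.6 -27.5]]
[[-26.8  -3.6]
 [ 41.9  -3.7]]
```

Request:
play_rows([
  [[-0.01,0.004,-0.03],[0,0,0]],
  [[-0.0225,0.009,-0.06],[0,0,0]],
  [[-0.0225,0.009,-0.085],[0,0,0]],
  [[-0.0225,0.009,-0.1],[0,0,0]],
  [[-0.0225,0.009,-0.106],[0,0,0]],
  [[-0.0225,0.009,-0.106],[0,0,0]],
])

```text
time_s: 10.65
position: [0.5679, 0.3369, 0.0306]
tcp_rot: [[-0.205, -0.0, 0.979], [-0.979, -0.0, -0.205], [0.0, -1.0, -0.0]]
force: [-0.0, 0.2, -0.2]
opening: 0.919
```

Request:
play_rows([
  [[0,0,0],[0,0,0]],
  [[0,0,0],[0,0,0]],
  [[0,0,0],[0,0,0]],
  [[0,0,0],[0,0,0]],
  [[0,0,0],[0,0,0]],
  [[0,0,0.002],[0,0,0]],
  [[0,0,0.005],[0,0,0]],
  [[0.0012,-0.0002,0.005],[0,0,0]],
  [[0.0022,-0.0004,0.005],[0,0,0]],
  [[0.0022,-0.0004,0.005],[0,0,0]],
], gripper=0.03)

```text
time_s: 11.9
position: [0.5701, 0.3364, 0.0357]
tcp_rot: [[-0.205, -0.0, 0.979], [-0.979, -0.0, -0.205], [0.0, -1.0, -0.0]]
force: [1.6, 0.2, -3.1]
opening: 0.503
```

Request:
play_rows([
  [[0,0,-0.002],[0,0,0]],
  [[0,0,-0.004],[0,0,0]],
  [[0,0,-0.005],[0,0,0]],
  [[0,0,-0.0052],[0,0,0]],
  [[0,0,-0.0052],[0,0,0]],
])

```text
time_s: 12.52
position: [0.5698, 0.3364, 0.0311]
tcp_rot: [[-0.205, -0.0, 0.979], [-0.979, -0.0, -0.205], [0.0, -1.0, -0.0]]
force: [-2.7, -1.3, 2.6]
opening: 0.504
```

Request:
play_rows([
  [[0,0,0],[0,0,0]],
  [[0,0,0],[0,0,0]],
  [[0,0,0],[0,0,0]],
  [[0,0,0],[0,0,0]],
  [[0,0,0.015],[0,0,0]],
  [[0,0,0.04],[0,0,0]],
  [[0.01,-0.005,0.08],[0,0,0]],
  [[0.0225,-0.009,0.106],[0,0,0]],
  [[0.0225,-0.009,0.106],[0,0,0]],
  [[0.0225,-0.009,0.106],[0,0,0]],
], gripper=0.08)

```text
time_s: 13.78
position: [0.5912, 0.3273, 0.136]
tcp_rot: [[-0.205, -0.002, 0.979], [-0.979, -0.001, -0.205], [0.001, -1.0, -0.002]]
force: [-0.2, -0.4, -1.0]
opening: 0.918
```

Run:
```python
from h import *
w=wcap('w6');V=cv2.cvtColor(w["frame"],cv2.COLOR_RGB2HSV)[...,2]
for r in (125,140,155): print(r,edges(V[r,225:350],130)+225,edges(V[r,225:350],65)+225)
for c in (268,280,290): print(c,edges(V[95:280,c],130)+95)
print(V[104:126,280],V[158:186,252],V[158:186,302])
c=capture("top");pickle.dump(c,open("top1.pkl","wb"))
```

```text
13.775 [0.5912 0.3273 0.136 ] yaw -11.82 j [ 19.5  41.4  79.4   0.   59.3 121.3] F [-0.2 -0.4 -1. ] op 79.87601806576828
125 [250.6] [252.2 291.6 294.6 301.5]
140 [250.9 302.6] [252.3 264.4 288.7 301.2]
155 [251.4 302.7] [252.8 301.3]
268 [110.9 180.7 264.5]
280 [110.8 180.9 202.4 222.4 264.7]
290 [110.8 119.6 122.4 180.3 264.5]
[228 230 232 233 233 225 185 120  70  56  55  55  56  57  61  75  86  78
  53  37  40  48] [ 85  87  85  86  90  86  69  57  54  55  55  54  56  57  74 119 166 185
 179 162 152 150 154 169 200 232 246 250] [ 80  81  91 105 108 100  76  62  62  63  60  58  58  61  88 142 188 201
 191 176 164 156 151 151 164 190 220 236]
```

Request:
play_rows([
  [[0.015,-0.05,0],[0,0,0.01]],
  [[0.03,-0.1,0],[0,0,0.02]],
  [[0.05,-0.15,0],[0,0,0.026]],
  [[0.067,-0.195,0],[0,0,0.026]],
  [[0.072,-0.209,0],[0,0,0.026]],
  [[0.072,-0.209,0],[0,0,0.026]],
  [[0.072,-0.209,0],[0,0,0.026]],
], gripper=0.087)

```text
time_s: 14.75
position: [0.6633, 0.1202, 0.136]
tcp_rot: [[-0.178, -0.002, 0.984], [-0.984, 0.001, -0.178], [-0.0, -1.0, -0.002]]
force: [-0.5, 0.3, 0.4]
opening: 0.998
```

Run:
```python
from h import *
w=wcap('w7');V=cv2.cvtColor(w["frame"],cv2.COLOR_RGB2HSV)[...,2]
for r in (140,160,180,220,240,260): print(r,edges(V[r,225:330],110)+225)
for c in (272,280,290): print(c,edges(V[80:285,c],120)+80)
```

```text
14.75 [0.6633 0.1202 0.136 ] yaw -10.24 j [  0.8  41.3  79.6   0.   59.2 101. ] F [-0.5  0.3  0.4] op 86.86265575152699
140 [257.4 265.4 300.9 308.8]
160 [258.  265.6 300.8 308.7]
180 [258.7 266.2 300.9 308.4]
220 [258.2 268.7 299.  308.9]
240 [259.4 269.6 298.5 308.6]
260 [253.3 263.4 305.1 314.7]
272 [ 86.2 100.1 119.7 127.9 243.5 245.5 264.2 274.1 276.1]
280 [ 85.2  98.9 119.5 128.  210.3 232.2 248.5 254.8 257.3 259.2 273.8 276.1]
290 [ 97.6 119.5 127.7 206.9 208.5 264.2 273.8 276.1]
```

Request:
play_rows([
  [[-0.05,0.002,0],[0,0,0.03]],
  [[-0.1,0.004,0],[0,0,0.06]],
  [[-0.15,0.007,0],[0,0,0.06]],
  [[-0.19,0.009,0],[0,0,0.06]],
  [[-0.202,0.009,0],[0,0,0.06]],
  [[-0.202,0.009,0],[0,0,0.06]],
  [[-0.202,0.009,0],[0,0,0.06]],
])

```text
time_s: 15.68
position: [0.4651, 0.1277, 0.137]
tcp_rot: [[-0.12, 0.004, 0.993], [-0.993, 0.0, -0.12], [-0.001, -1.0, 0.004]]
force: [0.3, -1.4, -0.0]
opening: 0.999
```

Run:
```python
from h import *
w=wcap('w8');V=cv2.cvtColor(w["frame"],cv2.COLOR_RGB2HSV)[...,2]
a,b=[pickle.load(open(f"w{i}.pkl","rb"))["frame"][60:300,200:370] for i in (7,8)]
cv2.imwrite("pics/w78.png",cv2.resize(np.hstack([a,b]),None,fx=2.3,fy=2.3,interpolation=cv2.INTER_CUBIC)[:,:,::-1])
```

```text
15.675 [0.4651 0.1277 0.137 ] yaw -6.87 j [  2.   29.7 108.3   0.   41.8  98.9] F [ 0.3 -1.4 -0. ] op 86.94543468852407
```

View pics/w78.png

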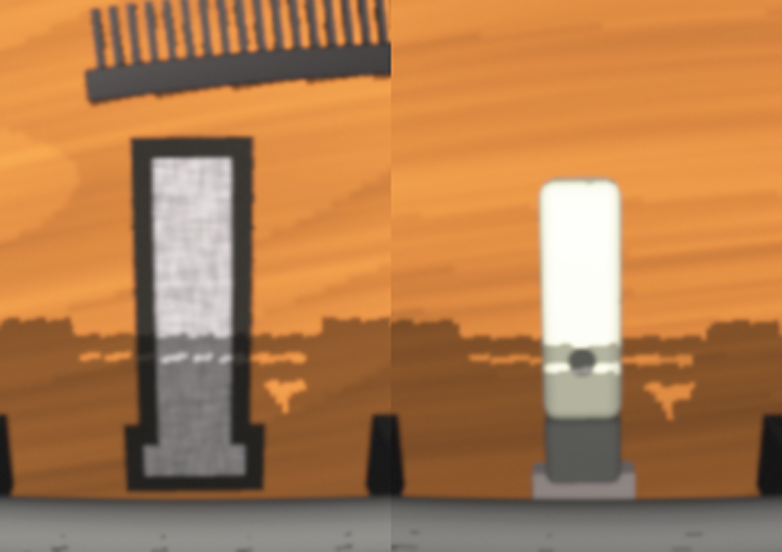

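Run:
```python
from h import *
w7=pickle.load(open("w7.pkl","rb"));w=pickle.load(open("w8.pkl","rb"));V=cv2.cvtColor(w["frame"],cv2.COLOR_RGB2HSV)
S=V[...,1]
for r in (150,165,180,195,220,250): print(r,edges(S[r,250:320],110)+250)
for c in (272,282,292): print(c,edges(S[125:150,c],110)+125,V[232:280:2,c,2])
print((rel(w7,[(280,119.5),(280,128),(283.1,150),(283.3,180),(283.5,230),(284.1,260),(280,248.5),(280,273.8)],[.003]*8)*1000).round(1))
c=282
print((rel(w,[(282,138),(282,241.7)],[.02,.026])*1000).round(1))
```

```text
150 [263.6 300. ]
165 [263.9 299.9]
180 [264.2 299.9]
195 [264.6 299.9]
220 [264.8 300.5]
250 [266.4 299.6]
272 [136.8] [178 178 178 175 153  99  83  89  90  90  90  89  89  89  89  88  89  88
  89 118 141 140 116  73]
282 [136.6] [180 180 180 176 155 103  85  89  90  90  89  90  89  89  89  90  89  89
  91 124 141 140 117  73]
292 [136.6] [180 180 180 175 152  96  85  89  90  89  89  89  89  90  89  89  89  89
  90 123 141 141 116  73]
[[-71.1  -3.9]
 [-64.1  -3.9]
 [-45.7  -1.4]
 [-20.1  -1.2]
 [ 25.   -1. ]
 [ 54.6  -0.4]
 [ 43.   -4.1]
 [ 69.1  -4.2]]
[[-57.8  -2.3]
 [ 26.2  -2.3]]
```

Request:
play_rows([
  [[-0.015,0.002,0],[0,0,0.01]],
  [[-0.0224,0.0027,-0.02],[0,0,0.01]],
  [[-0.0224,0.0027,-0.05],[0,0,0.01]],
  [[-0.0224,0.0027,-0.08],[0,0,0.01]],
  [[-0.0224,0.0027,-0.1],[0,0,0.01]],
  [[-0.0224,0.0027,-0.109],[0,0,0.01]],
  [[-0.0224,0.0027,-0.109],[0,0,0.01]],
  [[-0.0224,0.0027,-0.109],[0,0,0.01]],
])

```text
time_s: 16.73
position: [0.4404, 0.1303, 0.0282]
tcp_rot: [[-0.11, 0.001, 0.994], [-0.994, 0.0, -0.11], [-0.0, -1.0, 0.001]]
force: [-0.0, -0.3, -0.3]
opening: 1.0
```

Run:
```python
from h import *
w=wcap('w9');V=cv2.cvtColor(w["frame"],cv2.COLOR_RGB2HSV);S=V[...,1]
for r in (140,180,220): print(r,edges(S[r,220:350],110)+220)
for c in (280,290):print(edges(S[60:160,c],110)+60,V[295:345:2,c,2])
P=[(285,r) for r in (90,100,110,300,310,320,330)]
print((rel(w,P,[.02]*3+[.026]*4)*1000).round(1))
P=[(281.95,180)];print((rel(w,P,[.026])*1000).round(1))
```

```text
16.725 [0.4404 0.1303 0.0282] yaw -6.31 j [  2.5  41.7 114.4   0.   23.8  98.8] F [-0.  -0.3 -0.3] op 86.95731509119139
140 [250.5 313.7]
180 [251.2 313.1]
220 [252.4 312.2]
[100.] [130 129 126 120 108  91  87  87  87  87  87  86  86  96 134 138 139 139
 130 114 112 113 113 112  99]
[100.1] [130 129 126 119 108  91  87  87  87  87  86  86  85  96 134 138 139 138
 131 114 112 113 112 111  98]
[[-87.2  -0.8]
 [-82.8  -0.8]
 [-78.3  -0.8]
 [ 13.2  -0.6]
 [ 19.4  -0.6]
 [ 25.8  -0.6]
 [ 32.6  -0.5]]
[[-47.9  -2.1]]
```

Request:
play_rows([
  [[0,0,0],[0,0,0]],
  [[0,0,0],[0,0,0]],
  [[0,0,0],[0,0,0]],
  [[0,0,0],[0,0,0]],
  [[0,0,0],[0,0,0]],
  [[0,0,0],[0,0,0]],
  [[0,0,0],[0,0,0]],
], gripper=0.015)

```text
time_s: 17.65
position: [0.4401, 0.1302, 0.0276]
tcp_rot: [[-0.11, -0.0, 0.994], [-0.994, -0.0, -0.11], [0.0, -1.0, -0.0]]
force: [-0.5, -0.7, 0.5]
opening: 0.317
```

Request:
play_rows([
  [[0,0,0.01],[0,0,0]],
  [[0,0,0.03],[0,0,0]],
  [[0.02,0,0.05],[0,0,-0.01]],
  [[0.06,-0.001,0.055],[0,0,-0.03]],
  [[0.11,-0.003,0.055],[0,0,-0.05]],
  [[0.16,-0.005,0.055],[0,0,-0.061]],
  [[0.195,-0.0074,0.055],[0,0,-0.061]],
  [[0.2035,-0.0074,0.045],[0,0,-0.061]],
  [[0.2035,-0.0074,0.03],[0,0,-0.061]],
  [[0.2035,-0.0074,0.02],[0,0,-0.061]],
])

```text
time_s: 18.9
position: [0.6401, 0.123, 0.0455]
tcp_rot: [[-0.17, -0.006, 0.985], [-0.985, -0.0, -0.17], [0.001, -1.0, -0.006]]
force: [-0.0, 0.2, -1.5]
opening: 0.321
```

Request:
play_rows([
  [[0,0,-0.006],[0,0,0]],
  [[0,0,-0.011],[0,0,0]],
  [[0,0,-0.011],[0,0,0]],
])

```text
time_s: 19.27
position: [0.6432, 0.1229, 0.0364]
tcp_rot: [[-0.17, -0.001, 0.985], [-0.985, -0.0, -0.17], [0.0, -1.0, -0.001]]
force: [0.3, 0.6, -1.7]
opening: 0.317
```

Run:
```python
from h import *
w=wcap('w10');cv2.imwrite("pics/w10c.png",w["frame"][60:340,180:380,::-1].repeat(2,0).repeat(2,1))
V=cv2.cvtColor(w["frame"],cv2.COLOR_RGB2HSV);S=V[...,1];V=V[...,2]
for r in (110,130,150,180,200,220): print(r,edges(V[r,220:350],100)+220,edges(S[r,220:350],110)+220)
for c in (275,285):print(edges(V[60:160,c],110)+60)
```

```text
19.275 [0.6432 0.1229 0.0364] yaw -9.8 j [  1.1  48.   85.    0.   47.  100.9] F [ 0.3  0.6 -1.7] op 27.600784954143183
110 [241.5 249.3 314.  324.3] [241.7 324.1]
130 [242.  249.3 314.1 324.5] [242.2 324.2]
150 [242.1 249.6 313.8 323.9] [242.3 323.6]
180 [243.5 250.2 313.4 322.8] [243.6 322.6]
200 [244.  250.7 312.9 322.3] [244.2 322.2]
220 [243.5 251.3 312.3 322.7] [244.9 321.5]
[85.2 98.5]
[85.1 98.5]
```

View pics/w10c.png

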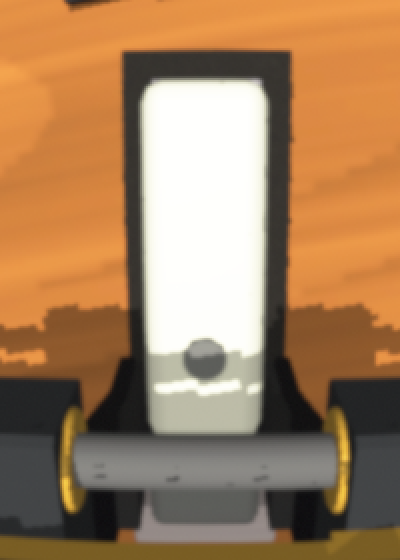

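Run:
```python
from h import *
w=pickle.load(open("w10.pkl","rb"))
print((rel(w,[(283,85.1),(282.9,110),(283.2,150),(283.2,200)],[.003]*4)*1000).round(1))
print((rel(w,[(283,98.5),(281.6,110),(281.7,150),(281.8,200)],[.022]+[.033]*3)*1000).round(1))
```

```text
[[-91.4  -1.6]
 [-78.4  -1.7]
 [-57.3  -1.5]
 [-30.1  -1.5]]
[[-83.5  -1.6]
 [-78.1  -2.3]
 [-60.8  -2.2]
 [-38.4  -2.2]]
```

Request:
play_rows([
  [[-0.0001,-0.0006,-0.001],[0,0,0]],
  [[-0.0001,-0.0006,-0.003],[0,0,0]],
  [[-0.0001,-0.0006,-0.0045],[0,0,0]],
  [[-0.0001,-0.0006,-0.0055],[0,0,0]],
  [[-0.0001,-0.0006,-0.006],[0,0,0]],
  [[-0.0001,-0.0006,-0.006],[0,0,0]],
])

```text
time_s: 20.08
position: [0.6435, 0.1222, 0.0307]
tcp_rot: [[-0.17, -0.0, 0.985], [-0.985, -0.0, -0.17], [0.0, -1.0, -0.0]]
force: [-0.3, 0.3, -1.0]
opening: 0.321
```

Request:
play_rows([
  [[0,0,-0.0004],[0,0,0]],
  [[0,0,-0.0004],[0,0,0]],
])

```text
time_s: 20.32
position: [0.6435, 0.1222, 0.0307]
tcp_rot: [[-0.17, 0.0, 0.985], [-0.985, -0.0, -0.17], [0.0, -1.0, 0.0]]
force: [-0.7, -0.5, 2.8]
opening: 0.322
```

Request:
play_rows([
  [[0,0,0],[0,0,0]],
  [[0,0,0],[0,0,0]],
  [[0,0,0],[0,0,0]],
  [[0,0,0],[0,0,0]],
  [[0,0,0.015],[0,0,0]],
  [[0,0,0.04],[0,0,0]],
  [[0.01,-0.001,0.08],[0,0,0]],
  [[0.02,-0.002,0.106],[0,0,0]],
  [[0.02,-0.002,0.106],[0,0,0]],
  [[0.02,-0.002,0.106],[0,0,0]],
], gripper=0.06)

```text
time_s: 21.58
position: [0.6622, 0.1202, 0.1356]
tcp_rot: [[-0.17, -0.002, 0.985], [-0.985, 0.0, -0.17], [0.0, -1.0, -0.002]]
force: [0.7, 0.3, -1.1]
opening: 0.686
```

Run:
```python
from h import *
w=wcap('w11');cv2.imwrite("pics/w11c.png",cv2.resize(w["frame"][80:300,220:350,::-1],None,fx=2.5,fy=2.5,interpolation=cv2.INTER_CUBIC))
V=cv2.cvtColor(w["frame"],cv2.COLOR_RGB2HSV);S=V[...,1];V=V[...,2]
for r in (140,160,180,220,240): print(r,edges(V[r,220:350],100)+220)
print(V[112:135,285])
```

```text
21.575 [0.6622 0.1202 0.1356] yaw -9.81 j [  0.8  41.3  79.8   0.   59.  100.6] F [ 0.7  0.3 -1.1] op 59.66316004088529
140 [257.9 264.1 302.7 308.9]
160 [258.4 264.3 302.4 308.5]
180 [258.8 264.5 302.3 308.2]
220 [258.2 265.5 301.1 308.3]
240 [225.1 259.1 307.8 338.9]
[240 238 235 231 225 198 136  80  62  60  60  60  60  65  92 141 179 201
 229 248 253 254 255]
```

View pics/w11c.png

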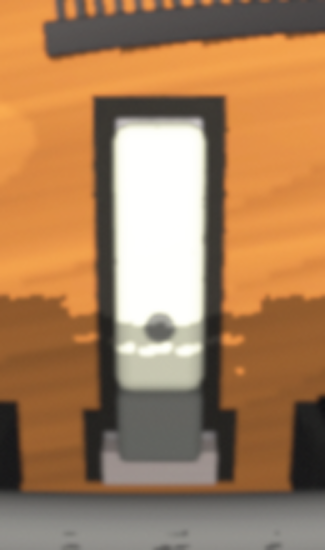

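Request:
play_rows([
  [[-0.01,0.001,-0.03],[0,0,0]],
  [[-0.02,0.002,-0.06],[0,0,0]],
  [[-0.02,0.002,-0.085],[0,0,0]],
  [[-0.02,0.002,-0.1],[0,0,0]],
  [[-0.02,0.002,-0.106],[0,0,0]],
  [[-0.02,0.002,-0.106],[0,0,0]],
])

```text
time_s: 22.38
position: [0.6435, 0.1222, 0.03]
tcp_rot: [[-0.17, -0.0, 0.985], [-0.985, -0.0, -0.17], [0.0, -1.0, -0.0]]
force: [-0.9, 0.4, -0.4]
opening: 0.689
```

Request:
play_rows([
  [[0,0,0],[0,0,0]],
  [[0,0,0],[0,0,0]],
  [[0,0,0],[0,0,0]],
  [[0,0,0],[0,0,0]],
  [[0,0,0],[0,0,0]],
  [[0,0,0.002],[0,0,0]],
  [[0,0,0.005],[0,0,0]],
  [[0.0008,-0.0001,0.005],[0,0,0]],
  [[0.0015,-0.0003,0.005],[0,0,0]],
  [[0.0015,-0.0003,0.005],[0,0,0]],
], gripper=0.015)

```text
time_s: 23.62
position: [0.645, 0.1219, 0.0351]
tcp_rot: [[-0.17, -0.0, 0.985], [-0.985, -0.0, -0.17], [0.0, -1.0, -0.0]]
force: [0.0, -0.4, -1.8]
opening: 0.32
```

Request:
play_rows([
  [[0,0,-0.002],[0,0,0]],
  [[0,0,-0.004],[0,0,0]],
  [[0,0,-0.005],[0,0,0]],
  [[0,0,-0.005],[0,0,0]],
  [[0,0,-0.005],[0,0,0]],
])

```text
time_s: 24.25
position: [0.6449, 0.1219, 0.0306]
tcp_rot: [[-0.17, -0.0, 0.985], [-0.985, -0.0, -0.17], [0.0, -1.0, -0.0]]
force: [-2.1, -0.2, 2.7]
opening: 0.319
```

Request:
play_rows([
  [[0,0,0],[0,0,0]],
  [[0,0,0],[0,0,0]],
  [[0,0,0],[0,0,0]],
  [[0,0,0],[0,0,0]],
  [[0,0,0.015],[0,0,0]],
  [[0,0,0.04],[0,0,0]],
  [[0.01,-0.001,0.08],[0,0,0]],
  [[0.02,-0.002,0.106],[0,0,0]],
  [[0.02,-0.002,0.106],[0,0,0]],
  [[0.02,-0.002,0.106],[0,0,0]],
], gripper=0.06)

```text
time_s: 25.5
position: [0.6637, 0.1199, 0.1356]
tcp_rot: [[-0.17, -0.002, 0.985], [-0.985, 0.0, -0.17], [0.0, -1.0, -0.002]]
force: [-0.9, 0.2, -1.8]
opening: 0.687
```

Run:
```python
from h import *
w=wcap('w12')
V=cv2.cvtColor(w["frame"],cv2.COLOR_RGB2HSV)[...,2]
for r in (140,180,220): print(r,edges(V[r,220:350],100)+220)
print(V[112:135,285])
```

```text
25.5 [0.6637 0.1199 0.1356] yaw -9.81 j [  0.8  41.4  79.6   0.   59.2 100.6] F [-0.9  0.2 -1.8] op 59.75720691856419
140 [257.8 264.1 302.8 308.6]
180 [258.7 264.5 302.  308.1]
220 [258.2 265.7 301.2 308.2]
[242 242 240 238 235 231 222 190 128  75  61  60  60  60  60  68 108 164
 215 244 252 254 254]
```

Request:
play_rows([
  [[-0.03,-0.03,0],[0,0,0.06]],
  [[-0.065,-0.07,0],[0,0,0.12]],
  [[-0.1,-0.11,0],[0,0,0.2]],
  [[-0.14,-0.15,0],[0,0,0.28]],
  [[-0.175,-0.195,0],[0,0,0.309]],
  [[-0.2,-0.228,0],[0,0,0.309]],
  [[-0.209,-0.236,0],[0,0,0.309]],
  [[-0.209,-0.236,0],[0,0,0.309]],
  [[-0.209,-0.236,0],[0,0,0.309]],
], gripper=0.087)

```text
time_s: 26.68
position: [0.4566, -0.1152, 0.136]
tcp_rot: [[0.139, 0.0, 0.99], [-0.99, 0.0, 0.139], [-0.0, -1.0, 0.0]]
force: [0.7, 1.1, -0.8]
opening: 0.998
```

Run:
```python
from h import *
w=wcap('w13');V=cv2.cvtColor(w["frame"],cv2.COLOR_RGB2HSV)[...,2]
for r in (120,140,160,200,220,240,260): print(r,edges(V[r,225:340],110)+225)
for c in (276,286): print(c,edges(V[80:285,c],115)+80)
for c in (250,318): print(c,edges(V[150:200,c],110)+150)
```

```text
26.675 [ 0.4566 -0.1152  0.136 ] yaw 7.96 j [-27.8  29.3 109.8   0.   40.9  54.2] F [ 0.7  1.1 -0.8] op 86.85038520557204
120 [265.8 274.1 297.3 305.2]
140 [266.  273.8 296.8 304.8]
160 [265.9 273.5 296.6 304.5]
200 [244.2 273.4 295.9 324.2]
220 [242.9 253.7 315.  325.3]
240 [243.5 254.  280.5 315.9 324.1]
260 [244.4 254.3 260.6 314.9 322.1]
276 [109.8 118.1 206.9 219.5 238.8 243.8 272.5 274.2]
286 [109.8 117.8 206.2 208.4 231.5 235.5 268.5]
250 []
318 []
```

Request:
play_rows([
  [[0.05,0,0],[0,0,0.05]],
  [[0.1,0,0],[0,0,0.1]],
  [[0.15,0.003,0],[0,0,0.15]],
  [[0.19,0.005,0],[0,0,0.16]],
  [[0.2,0.005,0],[0,0,0.16]],
  [[0.2,0.005,0],[0,0,0.16]],
  [[0.2,0.005,0],[0,0,0.16]],
])

```text
time_s: 27.6
position: [0.6542, -0.1105, 0.1358]
tcp_rot: [[0.294, -0.003, 0.956], [-0.956, 0.001, 0.294], [-0.002, -1.0, -0.002]]
force: [-0.1, -1.4, -0.6]
opening: 0.998
```

Run:
```python
from h import *
w=wcap('w14')
a,b=[pickle.load(open(f"w{i}.pkl","rb"))["frame"][60:300,200:370] for i in (13,14)]
cv2.imwrite("pics/w1314.png",cv2.resize(np.hstack([a,b]),None,fx=2.3,fy=2.3,interpolation=cv2.INTER_CUBIC)[:,:,::-1])
```

```text
27.6 [ 0.6542 -0.1105  0.1358] yaw 17.07 j [-19.2  40.6  81.3  -0.   58.2  53.7] F [-0.1 -1.4 -0.6] op 86.85655939835185
```

View pics/w1314.png

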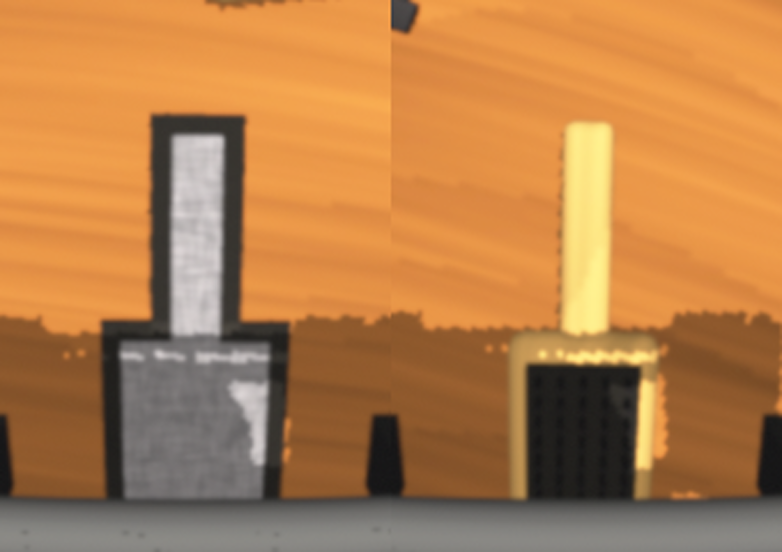

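Run:
```python
from h import *
w3=pickle.load(open("w13.pkl","rb"));w=pickle.load(open("w14.pkl","rb"));H=cv2.cvtColor(cv2.GaussianBlur(w["frame"],(3,3),0),cv2.COLOR_RGB2HSV)[...,0]
print(H[150,265:305],H[230,245:320])
for r in (125,140,160,180,195,220,240,260): print(r,edges(H[r,240:330],19)+240)
for c in (282,288): print(c,edges(H[95:125,c],19)+95)
for c in (258,310): print(c,edges(H[190:215,c],19)+190)
print((rel(w3,[(285,109.7),(285,118),(285.5,125),(285.1,160),(284.1,220),(283.3,260),(250,201)],[.003]*7)*1000).round(1))
print((rel(w,[(285,113),(285.6,125),(284.5,190),(283,220),(282.2,265),(258,205)],[.008,.014,.014,.016,.016,.016])*1000).round(1))
```

```text
[14 14 14 14 14 14 14 14 15 16 18 20 22 23 24 24 24 24 24 24 24 24 25 25
 25 25 25 23 22 20 18 16 15 15 15 15 15 15 15 15] [14 13 14 14 14 15 16 17 18 18 18 18 18 17 17 17 20 20 20 20 23 15 20 15
 15 15 10 20 15 20 20 15 23 15 15 15 15 15 15 15 15 15 23 23 15 18 15 20
 15  8 15 21 19 20 19 17 17 15  6 10 18 16 18 19 22 24 23 22 21 18 16 15
 14 14 14]
125 [275.5 295.5]
140 [275.5]
160 [275.5 294.5]
180 [294.3]
195 [293.7]
220 [263.7 269.7 270.5 271.5 272.3]
240 [261.8 262.1 264.8 265.2 267.2 268.5 269.8 270.2 273.8 275.2 276.5 279.5
 295.8 296.2 297.5 298.8 307.3 313.5]
260 [260.7 261.2 265.8 269.5 275.7 281.2 283.4 285.2 287.5 290.2 291.3 294.2
 297.5 298.5]
282 []
288 [113.3]
258 []
310 [212.5]
[[-80.3   0.3]
 [-73.4   0.3]
 [-67.6   0.8]
 [-38.2   0.5]
 [ 14.6  -0.3]
 [ 53.5  -1. ]
 [ -2.7 -29.8]]
[[-77.5   0.3]
 [-68.    0.7]
 [-15.1  -0.1]
 [ 10.1  -1.3]
 [ 52.1  -2. ]
 [ -2.9 -21.9]]
```

Request:
play_rows([
  [[-0.0234,-0.0072,0],[0,0,-0.019]],
  [[-0.0234,-0.0072,-0.05],[0,0,-0.019]],
  [[-0.0234,-0.0072,-0.07],[0,0,-0.019]],
  [[-0.0234,-0.0072,-0.07],[0,0,-0.019]],
])

```text
time_s: 28.15
position: [0.631, -0.118, 0.0647]
tcp_rot: [[0.275, -0.004, 0.961], [-0.961, 0.002, 0.275], [-0.003, -1.0, -0.003]]
force: [-0.3, -0.4, 0.4]
opening: 1.002
```

Request:
play_rows([
  [[0,0,0],[0,0,0]],
])

```text
time_s: 28.28
position: [0.6335, -0.1186, 0.0673]
tcp_rot: [[0.275, 0.002, 0.961], [-0.961, -0.001, 0.275], [0.001, -1.0, 0.002]]
force: [0.3, -0.3, -0.5]
opening: 1.001
```

Run:
```python
from h import *
w=wcap('w15')
cv2.imwrite("pics/w15c.png",cv2.resize(w["frame"][40:345,200:370],None,fx=1.9,fy=1.9,interpolation=cv2.INTER_CUBIC)[:,:,::-1])
```

```text
28.275 [ 0.6335 -0.1186  0.0673] yaw 15.97 j [-20.5  44.8  86.3   0.   48.7  53.5] F [ 0.3 -0.3 -0.5] op 87.07008330119508
```

View pics/w15c.png

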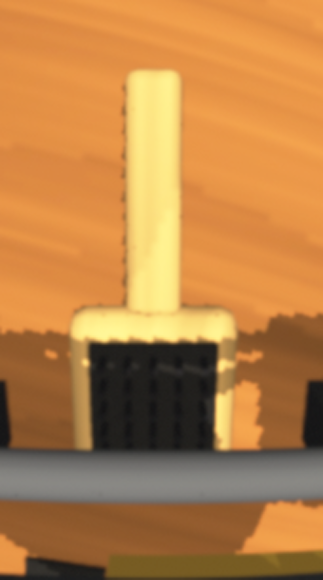

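Run:
```python
from h import *
w=pickle.load(open("w15.pkl","rb"))
print((rel(w,[(281,76.8),(281.3,100),(281.3,190),(281,202),(281.6,220),(281,270),(281,306)],[.012,.014,.014,.016,.016,.016,.016])*1000).round(1))
```

```text
[[-99.3  -2.4]
 [-85.4  -2.2]
 [-31.9  -2.3]
 [-25.   -2.4]
 [-13.6  -2.1]
 [ 20.8  -2.5]
 [ 49.   -2.5]]
```

Request:
play_rows([
  [[-0.0022,0.0004,-0.01],[0,0,0]],
  [[-0.0022,0.0004,-0.025],[0,0,0]],
  [[-0.0022,0.0004,-0.036],[0,0,0]],
  [[-0.0022,0.0004,-0.0403],[0,0,0]],
  [[-0.0022,0.0004,-0.0403],[0,0,0]],
  [[-0.0022,0.0004,-0.0403],[0,0,0]],
])

```text
time_s: 29.08
position: [0.6305, -0.1179, 0.0257]
tcp_rot: [[0.275, 0.0, 0.961], [-0.961, -0.0, 0.275], [0.0, -1.0, 0.0]]
force: [0.1, 0.2, 0.1]
opening: 0.997
```

Request:
play_rows([
  [[0,0,0],[0,0,0]],
  [[0,0,0],[0,0,0]],
  [[0,0,0],[0,0,0]],
  [[0,0,0],[0,0,0]],
  [[0,0,0],[0,0,0]],
], gripper=0.045)

```text
time_s: 29.7
position: [0.6305, -0.1179, 0.026]
tcp_rot: [[0.275, 0.0, 0.961], [-0.961, -0.0, 0.275], [0.0, -1.0, 0.0]]
force: [0.1, 0.7, 0.1]
opening: 0.64
```

Run:
```python
from h import *
w=wcap('w16');H=cv2.cvtColor(cv2.GaussianBlur(w["frame"],(3,3),0),cv2.COLOR_RGB2HSV)[...,0]
for r in (60,80,120,160): print(r,edges(H[r,240:330],19)+240)
for c in (280,288): print(c,edges(H[15:125,c],19)+15)
for c in (245,315): print(c,edges(H[150:230,c],19)+150)
print((rel(w,[(282,r) for r in (20,30,40,50,60)]+[(282,r) for r in (190,200,210)],[.012]*5+[.016]*3)*1000).round(1))
```

```text
29.7 [ 0.6305 -0.1179  0.026 ] yaw 15.98 j [-20.6  48.2  87.3  -0.   44.5  53.5] F [0.1 0.7 0.1] op 55.67925447045926
60 []
80 [264.5]
120 [264.5 299.5]
160 [299.7]
280 [60.7]
288 [60.7]
245 []
315 []
[[-122.1   -1.8]
 [-117.1   -1.8]
 [-112.2   -1.8]
 [-107.3   -1.8]
 [-102.5   -1.8]
 [ -42.3   -1.9]
 [ -37.5   -1.9]
 [ -32.6   -1.9]]
```

Request:
play_rows([
  [[0,0,0.01],[0,0,0]],
  [[0,0,0.03],[0,0,0]],
  [[-0.02,0,0.05],[0,0,-0.03]],
  [[-0.06,-0.001,0.055],[0,0,-0.07]],
  [[-0.11,-0.002,0.055],[0,0,-0.12]],
  [[-0.16,-0.003,0.055],[0,0,-0.155]],
  [[-0.195,-0.003,0.055],[0,0,-0.155]],
  [[-0.2026,-0.003,0.045],[0,0,-0.155]],
  [[-0.2026,-0.003,0.03],[0,0,-0.155]],
  [[-0.2026,-0.003,0.02],[0,0,-0.155]],
])

```text
time_s: 31.0
position: [0.4287, -0.1215, 0.0466]
tcp_rot: [[0.123, 0.002, 0.992], [-0.992, -0.001, 0.123], [0.002, -1.0, 0.002]]
force: [-0.4, -0.3, -0.9]
opening: 0.641
```

Request:
play_rows([
  [[0,0,-0.006],[0,0,0]],
  [[0,0,-0.011],[0,0,0]],
  [[0,0,-0.011],[0,0,0]],
])

```text
time_s: 31.38
position: [0.4278, -0.1208, 0.0348]
tcp_rot: [[0.124, -0.0, 0.992], [-0.992, 0.0, 0.124], [-0.0, -1.0, -0.0]]
force: [0.7, -0.4, -2.2]
opening: 0.641
```

Run:
```python
from h import *
w=wcap('w17');cv2.imwrite("pics/w17c.png",w["frame"][20:300,180:380,::-1].repeat(2,0).repeat(2,1))
V=cv2.cvtColor(w["frame"],cv2.COLOR_RGB2HSV)[...,2]
for r in (60,80,120,150,175,195): print(r,edges(V[r,210:360],110)+210)
for c in (278,286):print(edges(V[20:120,c],115)+20)
```

```text
31.375 [ 0.4278 -0.1208  0.0348] yaw 7.11 j [-30.2  40.6 116.4   0.   23.   52.7] F [ 0.7 -0.4 -2.2] op 55.77554719823928
60 [249.2 268.  296.3 314.2]
80 [249.7 261.9 302.4 313.8]
120 [249.6 262.2 302.2 313.7]
150 [250.7 262.3 302.  313.7]
175 [250.8 262.6 301.8 313.5]
195 [251.1 263.  301.4 313.9]
[51.8 58.6]
[51.8 58.7]
```

View pics/w17c.png

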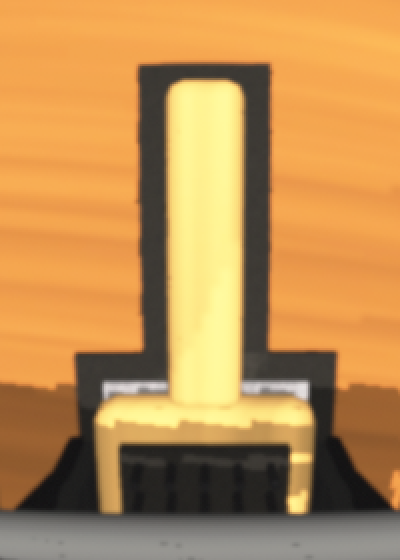

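Run:
```python
from h import *
w=pickle.load(open("w17.pkl","rb"))
print((rel(w,[(282,51.5),(281.6,80),(282.2,195),(232,196),(232,210.5)],[.003]*5)*1000).round(1))
print((rel(w,[(282,58.6),(282.1,80),(282.2,195),(235,219)],[.016,.022,.022,.024])*1000).round(1))
```

```text
[[-109.7   -2. ]
 [ -94.6   -2.2]
 [ -34.    -1.9]
 [ -33.5  -29. ]
 [ -25.3  -29.4]]
[[-103.7   -2. ]
 [ -92.6   -1.9]
 [ -38.9   -1.9]
 [ -27.5  -24.7]]
```

Request:
play_rows([
  [[0,0,-0.001],[0,0,0]],
  [[0,0,-0.003],[0,0,0]],
  [[0,0,-0.0045],[0,0,0]],
  [[0,0,-0.0055],[0,0,0]],
  [[0,0,-0.0058],[0,0,0]],
  [[0,0,-0.0058],[0,0,0]],
])

```text
time_s: 32.17
position: [0.4278, -0.1209, 0.0291]
tcp_rot: [[0.124, -0.0, 0.992], [-0.992, 0.0, 0.124], [-0.0, -1.0, -0.0]]
force: [0.6, 0.9, -1.6]
opening: 0.64
```

Request:
play_rows([
  [[0,0,-0.0004],[0,0,0]],
  [[0,0,-0.0004],[0,0,0]],
])

```text
time_s: 32.42
position: [0.4278, -0.1209, 0.0289]
tcp_rot: [[0.123, 0.0, 0.992], [-0.992, -0.0, 0.123], [0.0, -1.0, 0.0]]
force: [-0.2, 0.5, 1.1]
opening: 0.644
```

Request:
play_rows([
  [[0,0,0],[0,0,0]],
  [[0,0,0],[0,0,0]],
  [[0,0,0],[0,0,0]],
  [[0,0,0],[0,0,0]],
  [[0,0,0.015],[0,0,0]],
  [[0,0,0.04],[0,0,0]],
  [[0.01,0.002,0.08],[0,0,0]],
  [[0.027,0.005,0.106],[0,0,0]],
  [[0.027,0.005,0.106],[0,0,0]],
  [[0.027,0.005,0.106],[0,0,0]],
], gripper=0.085)

```text
time_s: 33.67
position: [0.4536, -0.1154, 0.1341]
tcp_rot: [[0.124, -0.002, 0.992], [-0.992, 0.001, 0.124], [-0.001, -1.0, -0.002]]
force: [-1.2, -1.0, -0.4]
opening: 0.975
```

Run:
```python
from h import *
w=wcap('w18');cv2.imwrite("pics/w18c.png",cv2.resize(w["frame"][80:300,220:350,::-1],None,fx=2.5,fy=2.5,interpolation=cv2.INTER_CUBIC))
V=cv2.cvtColor(w["frame"],cv2.COLOR_RGB2HSV)[...,2]
for r in (130,160,180,200,220,240): print(r,edges(V[r,220:350],100)+220)
print(V[105:125,285])
```

```text
33.675 [ 0.4536 -0.1154  0.1341] yaw 7.11 j [-28.   29.4 110.2  -0.   40.6  54.9] F [-1.2 -1.  -0.4] op 84.81035951104023
130 [265.3 272.9 297.7 304.3]
160 [265.6 272.9 297.4 304.2]
180 [265.5 273.  297.  304. ]
200 [244.5 273.1 297.2 325.7]
220 [243.9 251.3 318.4 326.2]
240 [244.7 251.8 260.3 308.7 318.2 325.2]
[158  88  58  56  56  55  56  64 106 170 227 249 253 254 254 254 254 254
 254 254]
```

View pics/w18c.png

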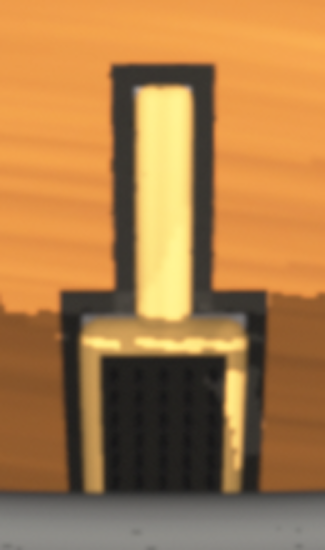

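Request:
play_rows([
  [[0.03,-0.05,0],[0,0,0]],
  [[0.06,-0.1,0],[0,0,0]],
  [[0.09,-0.15,0],[0,0,0]],
  [[0.12,-0.2,0],[0,0,0]],
  [[0.13,-0.215,0],[0,0,0]],
  [[0.13,-0.215,0],[0,0,0]],
  [[0.13,-0.215,0],[0,0,0]],
], gripper=0.087)

```text
time_s: 34.6
position: [0.583, -0.3292, 0.133]
tcp_rot: [[0.124, -0.004, 0.992], [-0.992, 0.003, 0.124], [-0.004, -1.0, -0.003]]
force: [-0.3, -0.3, -0.9]
opening: 0.996
```

Run:
```python
from h import *
wcap('w19')
```

```text
34.6 [ 0.583  -0.3292  0.133 ] yaw 7.1 j [-39.   41.3  80.3   0.   58.7  43.9] F [-0.3 -0.3 -0.9] op 86.67869211336098
```

Request:
play_rows([
  [[-0.05,0,0],[0,0,0]],
  [[-0.1,-0.003,0],[0,0,0]],
  [[-0.145,-0.006,0],[0,0,0]],
  [[-0.17,-0.008,0],[0,0,0]],
  [[-0.17,-0.008,0],[0,0,0]],
  [[-0.17,-0.008,0],[0,0,0]],
  [[-0.17,-0.008,0],[0,0,0]],
])

```text
time_s: 35.52
position: [0.4159, -0.3388, 0.1349]
tcp_rot: [[0.125, 0.001, 0.992], [-0.992, -0.001, 0.125], [0.001, -1.0, 0.001]]
force: [-0.1, 0.6, 0.6]
opening: 0.999
```

Run:
```python
from h import *
w=wcap('w20')
a,b=[pickle.load(open(f"w{i}.pkl","rb"))["frame"][60:300,200:370] for i in (19,20)]
cv2.imwrite("pics/w1920.png",cv2.resize(np.hstack([a,b]),None,fx=2.3,fy=2.3,interpolation=cv2.INTER_CUBIC)[:,:,::-1])
```

```text
35.525 [ 0.4159 -0.3388  0.1349] yaw 7.17 j [-51.1  32.9 100.7   0.   46.4  31.7] F [-0.1  0.6  0.6] op 86.91379317587912
```

Run:
```python
from h import *
for n,zs in ((19,(.003,)),(20,(.026,.0))):
    w=pickle.load(open(f"w{n}.pkl","rb"));S=cv2.cvtColor(w["frame"],cv2.COLOR_RGB2HSV)[...,1]
    m=(S<110).astype(np.uint8);m[268:]=0
    m[:,:205]=0;m[:,355:]=0
    k,l,st,ce=cv2.connectedComponentsWithStats(m)
    for i in range(1,k):
        if st[i,4]<400: continue
        print(n,st[i],ce[i].round(1))
        cn=max(cv2.findContours((l==i).astype(np.uint8),0,2)[0],key=len)[:,0]
        if st[i,4]<9000:
            for z in zs:
                q=(rel(w,cn,[z]*len(cn))*1000).astype(np.float32);print(z,cv2.fitEllipse(q),cv2.minEnclosingCircle(q))
```

```text
19 [ 245  160   86   83 5548] [287.9 200.9]
0.003 ((-1.7281670570373535, 2.517202615737915), (72.62257385253906, 72.67716979980469), 125.84244537353516) ((-1.706986427307129, 2.53594970703125), 36.85197830200195)
20 [ 257    0   89   50 3668] [301.2  21.2]
0.026 ((-159.93959045410156, 12.430196762084961), (66.33702850341797, 66.6604232788086), 92.48832702636719) ((-159.73704528808594, 12.462313652038574), 33.53520584106445)
0.0 ((-168.68423461914062, 13.951601028442383), (73.3548355102539, 73.7124252319336), 92.48809814453125) ((-168.46023559570312, 13.987115859985352), 37.08289337158203)
20 [ 248  173   77   77 4602] [285.4 211.4]
0.026 ((0.39201346039772034, 0.7436273097991943), (59.82897186279297, 63.536705017089844), 90.81996154785156) ((-0.004607200622558594, 0.5840287208557129), 32.16783905029297)
0.0 ((8.608882904052734, 1.02870774269104), (66.15828704833984, 70.25826263427734), 90.81996154785156) ((8.170304298400879, 0.852224588394165), 35.57086944580078)
```

Run:
```python
from h import *
w=pickle.load(open("w20.pkl","rb"));hs=cv2.cvtColor(w["frame"],cv2.COLOR_RGB2HSV);S=hs[...,1];V=hs[...,2]
print("col286",edges(S[150:268,286],110)+150);print(S[165:195,286],V[165:195,286]);print(S[240:262,286],V[240:262,286])
for r in (200,212,225): print(r,edges(S[r,235:340],110)+235)
P=[(286.5,r) for r in (173,180,249,250,251)]
print((rel(w,P,[.026]*5)*1000).round(1),(rel(w,P[:2],[0,.0])*1000).round(1))
P=[(248,212),(325,212)];print((rel(w,P,[.026]*2)*1000).round(1))
w=pickle.load(open("w19.pkl","rb"));S=cv2.cvtColor(w["frame"],cv2.COLOR_RGB2HSV)
print(edges(S[150:268,288,1],110)+150,edges(S[150:268,288,2],120)+150,edges(S[201,235:340,2],120)+235,edges(S[201,235:340,1],110)+235)
```

```text
col286 [172.4 249.6]
[177 180 179 180 180 178 169 131  72  28  20  23  24  15  10   6   5   4
   4   4   5   5   7  10   9   7   8   8   7   6] [227 224 222 223 224 223 219 196 160 135 127 144 192 231 245 250 252 252
 252 252 253 252 251 252 254 254 254 254 254 254]
[ 35  25  20  20  21  20  20  21  37  79 135 168 175 175 175 174 175 176
 177 178 174 177] [184 173 168 169 171 170 165 156 145 135 130 129 127 128 127 126 125 126
 130 133 136 137]
200 [249.5 321.5]
212 [247.3 323.5]
225 [249.4]
[[-31.7   1.5]
 [-26.2   1.5]
 [ 31.7   1.7]
 [ 32.6   1.7]
 [ 33.5   1.7]] [[-26.8   1.8]
 [-20.8   1.8]]
[[ -0.3 -29. ]
 [ -0.3  32.2]]
[159.6 242.3] [158.9 167.9 206.9 212.4 218.  244.1] [244.3 252.5 323.3 332.4] [244.9 330.9]
```

Request:
play_rows([
  [[-0.0001,-0.003,-0.01],[0,0,0]],
  [[-0.0001,-0.003,-0.04],[0,0,0]],
  [[-0.0001,-0.003,-0.06],[0,0,0]],
  [[-0.0001,-0.003,-0.06],[0,0,0]],
  [[-0.0001,-0.003,-0.06],[0,0,0]],
])

```text
time_s: 36.2
position: [0.415, -0.3422, 0.0748]
tcp_rot: [[0.124, 0.0, 0.992], [-0.992, -0.0, 0.124], [0.0, -1.0, 0.0]]
force: [0.2, -0.1, 0.9]
opening: 1.009
```

Run:
```python
from h import *
w=wcap('w21');S=cv2.cvtColor(w["frame"],cv2.COLOR_RGB2HSV)[...,1]
print(edges(S[150:300,283],110)+150)
for r in (200,215,230,245): print(r,edges(S[r,200:370],110)+200)
P=[(282,r) for r in (180,190,200,270)]+[(240,230),(330,230)]
print((rel(w,P,[.026]*6)*1000).round(1))
```

```text
36.2 [ 0.415  -0.3422  0.0748] yaw 7.1 j [-51.4  38.9 102.2   0.   38.8  31.5] F [ 0.2 -0.1  0.9] op 87.74472850398529
[186.8]
200 [249.5 313.4]
215 [238.8 323.7]
230 [233.2 329.2]
245 [201.8 232.9 329.4 362.1]
[[-38.6  -2. ]
 [-32.6  -2. ]
 [-26.6  -2. ]
 [ 19.8  -2. ]
 [ -7.5 -27.8]
 [ -7.5  27.4]]
```

Request:
play_rows([
  [[0,0,-0.02],[0,0,0]],
  [[0,0,-0.035],[0,0,0]],
  [[0,0,-0.044],[0,0,0]],
  [[0,0,-0.047],[0,0,0]],
  [[0,0,-0.047],[0,0,0]],
])

```text
time_s: 36.88
position: [0.4147, -0.3419, 0.0277]
tcp_rot: [[0.123, -0.0, 0.992], [-0.992, 0.0, 0.123], [-0.0, -1.0, -0.0]]
force: [-0.2, 0.7, 0.7]
opening: 1.002
```

Request:
play_rows([
  [[0,0,0],[0,0,0]],
  [[0,0,0],[0,0,0]],
  [[0,0,0],[0,0,0]],
  [[0,0,0],[0,0,0]],
  [[0,0,0],[0,0,0]],
], gripper=0.05)

```text
time_s: 37.5
position: [0.4148, -0.342, 0.0279]
tcp_rot: [[0.124, 0.0, 0.992], [-0.992, -0.0, 0.124], [0.0, -1.0, 0.0]]
force: [0.3, 0.1, 1.6]
opening: 0.682
```

Request:
play_rows([
  [[0,0,0.01],[0,0,0]],
  [[0,0,0.03],[0,0,0]],
  [[0.02,0.001,0.045],[0,0,0]],
  [[0.06,0.003,0.05],[0,0,0]],
  [[0.11,0.006,0.05],[0,0,0]],
  [[0.155,0.008,0.05],[0,0,0]],
  [[0.1706,0.0084,0.045],[0,0,0]],
  [[0.1706,0.0084,0.03],[0,0,0]],
  [[0.1706,0.0084,0.018],[0,0,0]],
  [[0.1706,0.0084,0.009],[0,0,0]],
])

```text
time_s: 38.75
position: [0.583, -0.3331, 0.035]
tcp_rot: [[0.122, -0.003, 0.993], [-0.993, 0.002, 0.122], [-0.003, -1.0, -0.003]]
force: [0.6, -0.5, -0.1]
opening: 0.682
```

Request:
play_rows([
  [[0,0,0],[0,0,0]],
  [[0,0,-0.002],[0,0,0]],
  [[0,0,-0.004],[0,0,0]],
  [[0,0,-0.0055],[0,0,0]],
  [[0,0,-0.0055],[0,0,0]],
])

```text
time_s: 39.38
position: [0.5853, -0.3334, 0.0313]
tcp_rot: [[0.124, -0.0, 0.992], [-0.992, 0.0, 0.124], [-0.0, -1.0, -0.0]]
force: [0.0, -0.3, -0.8]
opening: 0.685
```

Request:
play_rows([
  [[0,0,-0.0005],[0,0,0]],
  [[0,0,-0.001],[0,0,0]],
  [[0,0,-0.001],[0,0,0]],
])

```text
time_s: 39.75
position: [0.5854, -0.3335, 0.031]
tcp_rot: [[0.124, 0.0, 0.992], [-0.992, -0.0, 0.124], [0.0, -1.0, 0.0]]
force: [-0.9, 2.4, 4.3]
opening: 0.684
```

Contact. Release gently and look from the hover pose.

Request:
play_rows([
  [[0,0,0.0005],[0,0,0]],
  [[0,0,0.0005],[0,0,0]],
  [[0,0,0.0005],[0,0,0]],
  [[0,0,0.0005],[0,0,0]],
  [[0,0,0.015],[0,0,0]],
  [[0,0,0.04],[0,0,0]],
  [[0,0.002,0.08],[0,0,0]],
  [[0,0.004,0.106],[0,0,0]],
  [[0,0.004,0.106],[0,0,0]],
  [[0,0.004,0.106],[0,0,0]],
], gripper=0.087)

```text
time_s: 41.0
position: [0.5848, -0.3291, 0.1358]
tcp_rot: [[0.124, -0.001, 0.992], [-0.992, 0.001, 0.124], [-0.001, -1.0, -0.001]]
force: [-0.4, -0.0, 0.3]
opening: 1.001
```

Run:
```python
from h import *
w=wcap('w22');hs=cv2.cvtColor(w["frame"],cv2.COLOR_RGB2HSV);V=hs[...,2]
for c in (280,287,294): print(c,V[155:180,c],V[228:262,c])
for r in (190,200,210): print(r,edges(V[r,230:345],100)+230)
```

```text
41.0 [ 0.5848 -0.3291  0.1358] yaw 7.1 j [-38.9  41.1  80.2  -0.   58.8  44. ] F [-0.4 -0.   0.3] op 87.08420735908051
280 [225 224 224 226 225 206 148  84  56  52  51  51  52  53  58  75 104 125
 128 131 159 204 233 245 250] [193 193 193 192 191 193 194 194 193 191 184 176 171 169 167 166 163 155
 147 141 139 138 137 136 137 139 142 146 148 149 148 147 146 145]
287 [235 234 231 228 217 176 112  63  51  51  51  52  52  55  70 102 128 136
 132 139 177 222 239 247 251] [196 195 195 196 197 196 194 193 196 196 192 183 172 168 170 170 168 163
 155 147 142 140 138 136 136 137 139 142 146 148 148 148 147 146]
294 [235 235 233 231 225 201 140  79  55  52  52  52  51  52  60  80 109 128
 131 137 169 214 236 246 251] [191 192 194 195 196 196 196 196 194 191 184 174 167 165 165 165 165 162
 153 144 142 141 139 138 136 135 137 140 143 146 147 149 148 147]
190 [246.9 255.3 319.7 328. ]
200 [244.6 250.3 324.8 330.6]
210 [244.2 249.4 325.9 330.2]
```

```bash
python3 - <<'E'
from h import *
c=capture("top");P=heights(c);t0=pickle.load(open("top0.pkl","rb"))
f=cv2.GaussianBlur(c["frame"],(3,3),0);hsv=cv2.cvtColor(f,cv2.COLOR_RGB2HSV)
for n,(a,b,x,y),z in (("clip",(150,220,140,190),.037),("trim",(128,188,230,265),.029),("brush",(205,280,322,362),.019),("tin",(172,210,408,446),.029)):
    h=P[a:b,x:y,2];print(n,"height pct",np.percentile(h,[50,80,90]).round(3))
E
python3 -c "
from rig import *
s=read_state();print(s['force'].round(1),s['opening'],s['time_s']);print(hand_in())"
```

```text
clip height pct [0.003 0.032 0.037]
trim height pct [0.003 0.027 0.03 ]
brush height pct [0.762 0.767 0.768]
tin height pct [0.491 0.55  0.606]
[-0.5 -0.8 -0.6] 0.9983918412515437 41.1
the job is handed in; nothing more can be done
None
```

I placed the clipper, trimmer, brush and tin on their pads in the order asked, and handed the job in at 41 s with the gripper open and clear of everything. I held each long tool close to its balance point and carried it level. Each was lowered until it just touched its pad, and the largest force I read during the job was about 4 N.

**What I corrected:** the clipper first landed about 2 mm off along its length, and the trimmer about 1.5 mm. I picked each up again by about 5 mm and reset it.

**Last wrist-camera checks:**

| Item | Result |
|---|---|
| Clipper | Centred side to side within about 1 mm; under about 0.7 mm of inlay shows at the tail, and the strip at the step shrank but was not re-measured |
| Trimmer | Centred side to side; the inlay sliver at its tail shrank to well under 2 mm |
| Brush | Centred, with its inlay covered except for faint slivers at the tail corners and head shoulders |
| Tin | Concentric with its pad within about 0.5 mm side to side; no inlay showing on the side I could see |

**What the checks could not show:**
- **Hidden ends:** the gripper bar hid the far head ends of the clipper and brush, and the tin's far edge could not be seen. Those positions come from the tail ends and steps.
- **Final overhead check:** it gave the expected heights for the clipper and trimmer. The arm was in the way of the brush and tin.
- **Tin pictures:** I had used all 16 pictures by then, so the tin was checked from pixel measurements only.

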